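# Open the ruler case with the hidden catch

## Robot

A 7-joint arm with a two-finger parallel gripper is mounted at the origin on the work surface. World frame = base frame: x ahead of the robot, y to its left, z up, the work surface at z = 0. Lengths are in m, angles in degrees, forces in N, time in s.
With the tool pointing down it reaches from about 0.4 to 0.85 m from the base axis. Payload 4.5 kg.
Tool frame: the origin (TCP) lies midway between the tips of the shut fingers; the grasp point (between the pads) lies 19 mm behind it; y points along the fingers, x is the direction in which the jaws open and shut, and the axes are right-handed (so a half turn about y gives the same grasp; the last joint's range is limited). The gripper opens to 88 mm and grips with 3 to 60 N. Pads are 18 mm wide; open, the fingers measure 123 mm over their backs; the gripper's body (75 mm by 187 mm) begins 45 mm behind the grasp point.
Start: joints at [66.738, 39.483, -11.15, 89.685, 9.013, 51.709, -12.324], TCP at [0.266, -0.566, 0.239] pointing down, gripper open.
Joint ranges: [-172.22, 172.22], [-26.19, 119.32], [-84.43, 86.54], [7.71, 146.69], [-57.33, 237.33], [2.42, 119.75], [-152.13, 152.13]. Speed limits (degrees/s): [147.25, 147.25, 180, 180, 180, 180, 180].

## Interface

Orientations are given as a 3x3 rotation matrix whose columns are the frame's x, y, z axes.
In Python, from cell import robot gives the robot as it stands.
- The arm moves only by the tool step_arm, never from a script. Its argument "commands" is a list of rows, each a list of 7 numbers: the turn, a rotation vector about the tool's x, y, z in rad, then the shift along the tool's x, y, z in cm, then the closure in counts, from 0 (fully open) to 255 (shut). In form: [[wx, wy, wz, tx, ty, tz, claw], ...]. A call has 1 to 12 rows; each row is the pose to reach, as a shift and turn from the pose commanded when the call began, along the tool's axes at that moment; what a row does not reach only later rows make up. A row lasts 1/8 s, in which the tool goes at most 62.5 mm and 10.7 degrees, less where a joint would pass 70% of its speed; a pose out of reach is approached as far as the arm can. A call with a gripper value outside its range is refused whole. The fingers move at their own pace and stop on an object; "newtons" is the grip in N (left out, the last holds). Time passes only in rows, so rows that repeat a pose let the fingers close. It gives the time, the measured TCP pose, the force and the opening at its end, in the units of the state.
- robot.get_state(): the state, without advancing time (a new reading comes with each control period).
- robot.snapshot(name): name is "scene" or "side" or "wrist"; returns a dict with "pixels" (420x560x3 uint8, blue, green, red), "z_map" (420x560 float32, m along the optical axis (not along the pixel's ray), 0 where there is no reading), "fx", "fy", "cx", "cy" (pixels), "world_from_camera" (4x4, takes a point from camera to world coordinates). Camera axes: x right, y up, looking along -z (the intrinsics and any distortion apply to the point x, -y, -z); pixel columns grow to the right and rows downward; lengths in m; the calibration is good to about 2 mm. A picture is of the moment at which its call begins.
- robot.hand_in(): hands the job in, once; it reports no verdict.
The state is a dict: "time_s": time; "joint_pos": joint angles; "joint_vel": joint speeds; "effort": joint torques, N m; "eef_pos": TCP position; "orientation": TCP orientation; "contact_force": force on the tool from outside, world axes, zero at the start; "torque": the same for the moment, N m; "grip_width": opening from 0.0 (shut) to 1.0 (fully open).
Only numpy, scipy, OpenCV 4.12 (cv2) and the standard library are available. Lean on these libraries where they do the work, as an engineer would, in place of code of your own. Each camera call takes 0.05 s, during which the arm holds its last target.

## Task

Open the plywood ruler case: somewhere along the kerfed strip in the groove at its front lies a hidden push catch that looks like the rest, so slide your closed fingertips along the groove with light pressure until they sink in, then press there until the lid springs loose. Then push the lid back by its raised lip until it is fully open, leave it so, and take the gripper away. Go gently: never press or push the case with more than about 25 N (keep the fingers shut, nothing here is gripped), and leave the pen cup, tape roll and glue bottle where they stand.

Things in the scene. Friction and masses are not known exactly. Their poses are not given: they have to be found in the camera images.
- case: Flat plywood ruler case, fixed to the table, 170 (its x) x 410 (its y) x 52 mm high. Origin: centre of its underside; +x points from the groove (front, nearer the robot) to the lid side, y along the groove, z up. Along the front runs a straight groove 44 mm wide (case x -79 to -35 mm), open above for 170 mm (case y -85 to +85 mm); rails 6 mm wide and end plates round it, tops at 52 mm.
- groove (a point): Middle of the groove's floor: case x -57, y 0, 47 mm above the table (5 mm below the rails). Axes as the case's. The floor is a rigid plywood strip with thin dark cross cuts every 6 mm. One piece of it, 41 mm long (y) and as wide as the groove, is the hidden catch: flush, looking exactly like the rest, its centre anywhere from y -55 to +55 mm.
- catch (a joint): How far the hidden catch is pushed down into its recess, m: 0 flush, 0.010 bottom stop. Sprung: starts to yield at about 1.2 N, takes about 4.7 N at 7 mm, where it frees the lid, and 6.2 N at 10 mm; comes back up when let go. The reading does not tell where the catch is.
- lid (a joint): How far the sliding lid has moved back along the case's +x, m: 0 = shut (the catch locks it), 0.09 = fully open at its stop. When the catch frees it, a spring pops it to about 0.04 within a second; from there it must be pushed, takes 2 to 3 N, and stays where it is left.
- lip (a point): Middle of the top edge of the near (pushing) face of the lid's raised lip; moves with the lid; when shut at case x -27, y 0, 66 mm above the table. The lip is an upright wooden bar along the lid's front edge, 160 mm long (case y -80 to +80 mm), 8 mm thick, standing 14 mm above the lid's top (52 mm). Axes as the case's.
- pen_cup: Blue ceramic cup with four felt pens standing in it, 80 mm across, about 135 mm high with the pens, loose, standing beside the +y end of the case. Origin at the centre of its underside.
- tape_roll: Roll of paper tape lying flat, 90 mm across, 24 mm high, loose, beside the -y end of the case. Origin at the centre of its underside.
- glue: White glue bottle with an orange cap, 38 mm across, 100 mm high, loose, standing beside the +y end of the case, near the pen cup. Origin at the centre of its underside.

How it is judged (in metres and radians):
On the way:
1. the hidden catch is pressed down into its recess (value of joint catch above 0.005 m).
At the end, for the whole second after the job is handed in: The lid is fully open (at least 80 of its 90 mm) and at rest, and the catch has come back up (within 2 mm of flush) (value of joint lid above 0.08 m and velocity of joint lid below 0.01 m/s and value of joint catch below 0.002 m); the robot touches nothing.
It fails at once if the robot pressed or pushed the case, its strip, catch or lid with more than 30 N (contact force between the arm and case above 30 N).
It fails at once if the fingers pressed or pushed the case, its strip, catch or lid with more than 30 N (contact force between the fingers and case above 30 N).
It fails at once if the pen cup was moved by more than 15 mm (distance of pen_cup from where it was at the start of the episode above 0.015 m).
It fails at once if the tape roll was moved by more than 15 mm (distance of tape_roll from where it was at the start of the episode above 0.015 m).
It fails at once if the glue bottle was moved by more than 15 mm (distance of glue from where it was at the start of the episode above 0.015 m).
It also fails if it takes over 64 s, if anything falls off the work surface, if the arm or the gripper's body presses on something with over 40 N, if the wrist force passes 120 N, or if a joint passes its speed limit or range.

## Working session

There is one attempt and no reset: what is moved stays moved. The work goes in short steps, Python scripts to look and compute and a tool call to move; the robot and the scene stay as the last step left them, time stands still between calls to the robot, and variables do not carry over. Pictures are saved under pics/ and viewed, and the job is handed in when it is done.

Besides the shell and the picture viewer there is one more tool, called after "Call:" by a JSON object that holds its "fn" and its "kwargs", one argument or row to a line. step_arm: Moves the arm, as the interface text tells. Its arguments: {"type":"object","properties":{"commands":{"type":"array","items":{"type":"array","items":{"type":"number"}}},"newtons":{"type":"number"}},"required":["commands"]}

```bash
mkdir -p pics; ls
python3 - <<'E'
from cell import robot
import cv2,numpy as np
s=robot.get_state()
for k,v in s.items(): print(k,np.round(v,4).tolist())
for n in("scene","side"):
    p=robot.snapshot(n); cv2.imwrite(f"pics/{n}0.png",p["pixels"]); np.savez(f"/tmp/{n}0.npz",**p)
    print(n,p["fx"],p["cx"],p["cy"],np.round(p["world_from_camera"],3).tolist(),p.keys())
E
```

```text
pics
time_s 0.0
joint_pos [66.7377, 39.5318, -11.1449, 89.7444, 9.0137, 51.7105, -12.3254]
joint_vel [-0.0491, 0.0503, -0.0374, -0.014, -0.0177, -0.0596, 0.0367]
effort [-0.0004, -52.7562, -1.2667, -15.3428, -0.0526, 0.0066, 0.0001]
eef_pos [0.2658, -0.565, 0.2379]
orientation [[0.4258, -0.0009, 0.9048], [-0.9048, 0.0016, 0.4258], [-0.0018, -1.0, -0.0002]]
contact_force [0.2103, -0.0444, 0.3966]
torque [-0.0439, -0.0248, -0.01]
grip_width 0.9965
scene 465.8534233191485 286.797576139896 208.43820150786564 [[-0.733, -0.465, 0.496, 1.081], [0.68, -0.517, 0.521, 0.529], [0.014, 0.719, 0.695, 0.748], [0.0, 0.0, 0.0, 1.0]] dict_keys(['pixels', 'z_map', 'fx', 'fy', 'cx', 'cy', 'world_from_camera'])
side 471.6680148759902 282.9456079194817 202.64419712531534 [[-0.947, 0.223, -0.232, 0.359], [-0.322, -0.654, 0.685, 0.719], [0.002, 0.723, 0.691, 0.773], [0.0, 0.0, 0.0, 1.0]] dict_keys(['pixels', 'z_map', 'fx', 'fy', 'cx', 'cy', 'world_from_camera'])
```

View pics/scene0.png

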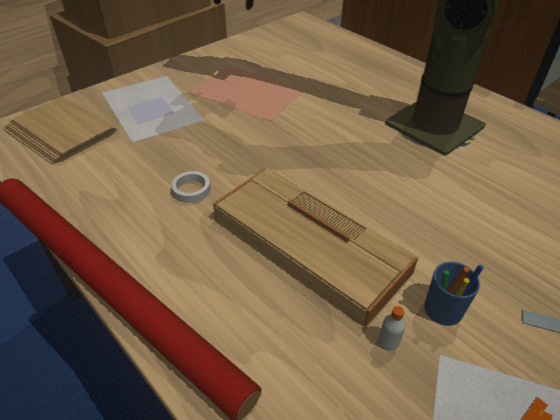

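View pics/side0.png

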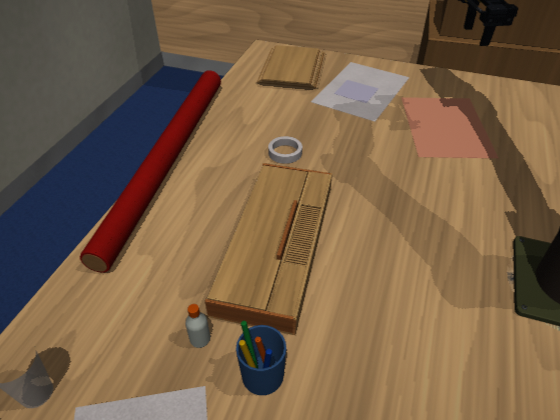

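The scene view shows the case with top corners at about (264,170), (215,208), (365,310) and (415,260), and the kerfed strip from (290,200) to (360,235). The side view shows the strip at about (303,235). Next I'll measure the case pose from the depth.

```bash
cat > h.py <<'E'
import numpy as np,cv2
def pts(p):
    z=p["z_map"].astype(float); v,u=np.indices(z.shape)
    x=(u-p["cx"])/p["fx"]*z; y=-(v-p["cy"])/p["fy"]*z
    P=np.stack([x,y,-z,np.ones_like(z)],-1)@np.asarray(p["world_from_camera"]).T
    P=P[...,:3]; P[z<=0]=np.nan; return P
def ray(p,u,v,h):
    T=np.asarray(p["world_from_camera"]); d=T[:3,:3]@np.array([(u-p["cx"])/p["fx"],-(v-p["cy"])/p["fy"],-1]); o=T[:3,3]
    return o+d*(h-o[2])/d[2]
def proj(p,X):
    T=np.linalg.inv(np.asarray(p["world_from_camera"])); c=T[:3,:3]@np.asarray(X)+T[:3,3]
    return p["cx"]+p["fx"]*c[0]/-c[2], p["cy"]+p["fy"]*c[1]/c[2]
E
python3 - <<'E'
from h import *
C={"scene":(315,240),"side":(270,240)}
for n in C:
    p=dict(np.load(f"/tmp/{n}0.npz")); P=pts(p)
    m=((P[...,2]>0.040)&(P[...,2]<0.075)).astype(np.uint8)
    k,l,st,_=cv2.connectedComponentsWithStats(m)
    u,v=C[n]; L=l[v,u]; 
    top=(l==L)&(P[...,2]<.058)
    Q=P[top]; print(n,len(Q),"median z",np.median(Q[:,2]))
    r=cv2.minAreaRect((Q[:,:2]*1000).astype(np.float32)); print(r, np.round(cv2.boxPoints(r)).tolist())
    lip=(l==L)&(P[...,2]>.0605)
    Q=P[lip]; print(len(Q)); r=cv2.minAreaRect((Q[:,:2]*1000).astype(np.float32)); print("lip",r,np.percentile(Q[:,2],[5,50,95]))
    # other objects
    for nm,lo in(("obj",.012),):
        m=((P[...,2]>lo)&(P[...,2]<.2)).astype(np.uint8)
        k,l,st,c=cv2.connectedComponentsWithStats(m)
        for i in range(1,k):
            if st[i,4]>150: 
                q=P[l==i]; print(st[i].tolist(),np.round(np.median(q,0),3),np.round(q.min(0),3),np.round(q.max(0),3))
E
```

```text
scene 12475 median z 0.05185767846246314
((588.544677734375, 82.15208435058594), (174.1973876953125, 410.6094665527344), 5.663732051849365) [[482.0, 278.0], [522.0, -131.0], [695.0, -114.0], [655.0, 295.0]]
319
lip ((566.965576171875, 80.8620376586914), (11.652688026428223, 158.13783264160156), 4.73215913772583) [0.06123085 0.06564231 0.06807233]
[75, 0, 78, 16, 671] [ 0.319 -1.309  0.031] [ 0.126 -1.518  0.012] [ 0.368 -1.293  0.072]
[490, 0, 70, 48, 2152] [-0.729 -0.119  0.068] [-1.008 -0.247  0.012] [-0.708  0.015  0.15 ]
[386, 59, 98, 93, 4209] [0.055 0.03  0.085] [-0.101 -0.103  0.012] [0.108 0.102 0.2  ]
[6, 97, 109, 64, 3651] [ 0.811 -0.647  0.031] [ 0.691 -0.797  0.012] [ 0.909 -0.53   0.036]
[213, 167, 205, 157, 14531] [0.606 0.119 0.052] [ 0.484 -0.13   0.012] [0.694 0.294 0.07 ]
[171, 171, 39, 29, 569] [ 0.678 -0.226  0.023] [ 0.631 -0.275  0.012] [ 0.721 -0.184  0.029]
[0, 178, 261, 242, 12210] [0.949 0.02  0.059] [ 0.881 -0.478  0.012] [1.029 0.275 0.068]
[425, 262, 58, 61, 2509] [0.535 0.374 0.077] [0.474 0.329 0.012] [0.555 0.408 0.134]
[379, 306, 26, 42, 775] [0.656 0
[... 501 characters left out ...]
, 26, 1054] [ 0.017 -1.317  0.057] [-0.074 -1.336  0.012] [ 0.148 -1.3    0.104]
[257, 45, 67, 42, 2064] [ 0.791 -0.642  0.03 ] [ 0.694 -0.806  0.012] [ 0.907 -0.525  0.036]
[79, 70, 142, 201, 6162] [0.928 0.041 0.057] [ 0.878 -0.476  0.012] [1.024 0.277 0.068]
[268, 136, 34, 25, 451] [ 0.674 -0.22   0.023] [ 0.631 -0.273  0.012] [ 0.72  -0.182  0.029]
[204, 163, 128, 230, 16043] [0.562 0.183 0.053] [ 0.475 -0.128  0.012] [0.693 0.41  0.135]
[515, 226, 45, 96, 3080] [0.065 0.028 0.014] [ 0.026 -0.102  0.012] [0.105 0.105 0.14 ]
[185, 304, 25, 42, 740] [0.639 0.351 0.064] [0.627 0.329 0.012] [0.663 0.362 0.103]
[0, 349, 51, 57, 1389] [0.834 0.532 0.067] [0.824 0.491 0.012] [0.865 0.554 0.112]
```

Call:
{"fn": "step_arm", "kwargs": {
  "commands": [
    [0,-0.05,0,-1.7,0.1,2.05,255],
    [0,-0.1,0,-3.4,0.2,4.1,255],
    [0,-0.15,0,-5.1,0.3,6.15,255],
    [0,-0.2,0,-6.8,0.4,8.2,255],
    [0,-0.25,0,-8.5,0.5,10.25,255],
    [0,-0.3,0,-10.2,0.6,12.3,255],
    [0,-0.36,0,-11.9,0.7,14.35,255],
    [0,-0.41,0,-13.6,0.8,16.4,255],
    [0,-0.46,0,-15.3,0.9,18.45,255],
    [0,-0.51,0,-17,1,20.5,255],
    [0,-0.56,0,-18.7,1.1,22.55,255],
    [0,-0.61,0,-20.4,1.2,24.6,255]
  ],
  "newtons": 10
}}

```text
time_s: 1.6
eef_pos: [0.4024, -0.2747, 0.2267]
orientation: [[0.869, 0.0, 0.495], [-0.495, -0.0, 0.869], [0.0, -1.0, 0.0]]
contact_force: [0.2, -0.3, -0.3]
grip_width: 0.004
```

Call:
{"fn": "step_arm", "kwargs": {
  "commands": [
    [0,-0.06,0,-0.24,0.7,3.2,255],
    [0,-0.12,0,-0.48,1.4,6.4,255],
    [0,-0.18,0,-0.72,2.1,9.6,255],
    [0,-0.25,0,-0.97,2.8,12.7,255],
    [0,-0.31,0,-1.22,3.5,15.9,255],
    [0,-0.37,0,-1.46,4.2,19,255],
    [0,-0.43,0,-1.7,5,22.2,255],
    [0,-0.49,0,-1.95,5.7,25.4,255],
    [0,-0.55,0,-2.2,6.4,28.6,255],
    [0,-0.616,0,-2.44,7,31.75,255],
    [0,-0.616,0,-2.44,7.7,31.75,255],
    [0,-0.616,0,-2.44,7.7,31.75,255]
  ]
}}

```text
time_s: 3.1
eef_pos: [0.5376, 0.0105, 0.149]
orientation: [[0.996, -0.002, -0.095], [0.095, -0.001, 0.996], [-0.002, -1.0, -0.001]]
contact_force: [-0.6, -0.1, 0.3]
grip_width: 0.003
```

```bash
cat > look.py <<'E'
import sys
from cell import robot
from h import *
t=sys.argv[1]
s=robot.get_state(); print(s["time_s"],np.round(s["eef_pos"],4),np.round(s["contact_force"],2),np.round(s["orientation"],3).tolist())
for n in sys.argv[2:]:
    p=robot.snapshot(n); cv2.imwrite(f"pics/{n}{t}.png",p["pixels"]); np.savez(f"/tmp/{n}{t}.npz",**p)
E
python3 look.py 1 wrist scene side
```

```text
3.1 [0.5376 0.0105 0.149 ] [-0.57 -0.12  0.27] [[0.996, -0.002, -0.095], [0.095, -0.001, 0.996], [-0.002, -1.0, -0.001]]
```

View pics/wrist1.png

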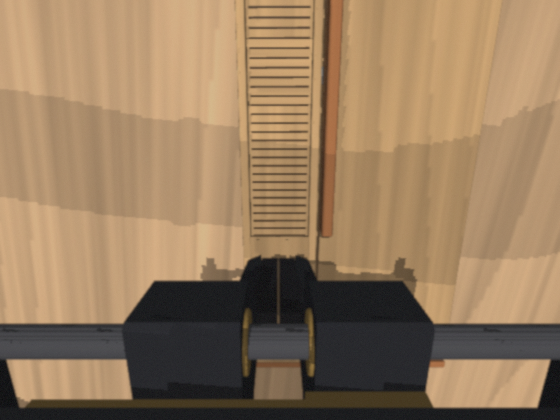

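View pics/side1.png

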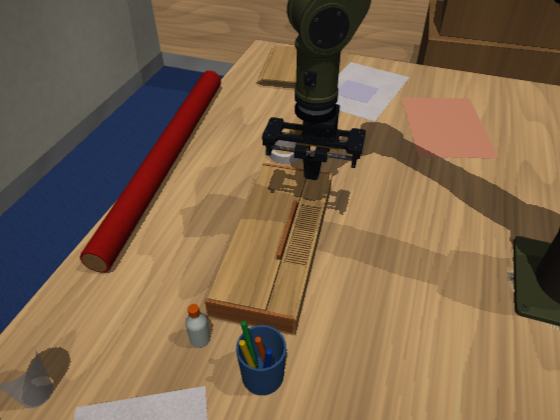

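View pics/scene1.png

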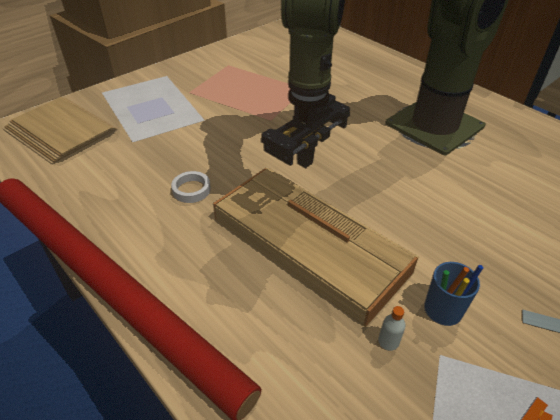

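The wrist view shows the groove's kerfed strip at columns 247–312, starting at row 238. The shut fingertips are at columns 243–315, centred on about 279, so they line up with the groove. Next I'll check the strip's position with wrist-camera rays.

Run:
```python
from h import *
c=np.array([.5887,.0825]);a=np.radians(5.64);ex=np.array([np.cos(a),np.sin(a)]);ey=np.array([-ex[1],ex[0]])
f=lambda X:np.round([(X[:2]-c)@ex*1000,(X[:2]-c)@ey*1000],1)
p=dict(np.load("/tmp/wrist1.npz"));P=pts(p)
for v in (40,100,160,220):
    r=P[v,225:350]; ok=r[:,2]<.0495; q=r[ok&(r[:,2]>.04)]
    if len(q): print(v,len(q),f(q[0]),f(q[-1]),q[:,2].mean())
for u,v in((249,100),(310,100),(251,220),(309,220),(251,237),(309,237)): print(u,v,f(ray(p,u,v,.047)))
print(P[238,280],P[228,280], "lip",f(ray(p,322,220,.066)),f(ray(p,332,220,.066)),f(ray(p,330,40,.066)))
print("fingertip",f(np.array([.5376,.0105])))
for v in(258,262,270,280,300):
    r=P[v,230:330]; q=r[r[:,2]>.08]
    if len(q): print(v,f(q[0]),f(q[-1]),q[:,2].min(),q[:,2].max())
for n in("scene","side"):
    p=dict(np.load(f"/tmp/{n}1.npz"));P=pts(p); m=(P[...,2]>.14)&(P[...,2]<.17)&(abs(P[...,0]-.54)<.05)&(abs(P[...,1]-.01)<.05); q=P[m]
    q2=np.array([f(x) for x in q]); print(n,q2.min(0),q2.max(0),q[:,2].min())
```

```text
40 68 [-78.7  52.1] [-25.9  53.6] 0.04760358212937653
100 63 [-78.8  14.9] [-35.2  14.7] 0.04765269759740222
160 59 [-78.5 -26.5] [-34.9 -26.6] 0.047711970312501725
220 58 [-78.9 -71.9] [-35.4 -72.2] 0.0479140840583326
249 100 [-77.3  14.9]
310 100 [-35.1  14.7]
251 220 [-78.2 -72.4]
309 220 [-33.8 -72.5]
251 237 [-78.6 -86.2]
309 237 [-33.5 -86.4]
[ 0.54125461 -0.00769011  0.0524041 ] [ 0.5407126  -0.00180649  0.04622409] lip [-26.4 -66.4] [-19.3 -66.4] [-25.4  48.9]
fingertip [-57.9 -66.6]
258 [-69.6 -56.1] [-45.7 -56.1] 0.14878599533005724 0.15475699168661208
262 [-71.6 -56.7] [-43.5 -57.2] 0.15256075827273016 0.15862964704710314
270 [-72.1 -56.3] [-43.2 -56.2] 0.1611943939188757 0.16665130644874684
280 [-69.4 -33.3] [-44.7 -32.4] 0.16961198079548306 0.22038770903531132
300 [-68.  -33.1] [-45.8 -33.1] 0.17029689247209268 0.22917967697314515
scene [-72.4 -76.4] [-41.  -56.5] 0.1472429705478766
side [-71.8 -73.8] [-41.5 -54.5] 0.1496864829806437
```

Camera and arm agree to about 1 mm, and the tips are about 29 × 19 mm. Descending to just above the floor.

Call:
{"fn": "step_arm", "kwargs": {
  "commands": [
    [0,0,0,0.1,1.5,0.2,255],
    [0,0,0,0.1,3.0,0.2,255],
    [0,0,0,0.1,4.5,0.2,255],
    [0,0,0,0.1,6,0.2,255],
    [0,0,0,0.1,7.5,0.2,255],
    [0,0,0,0.1,8.5,0.2,255],
    [0,0,0,0.1,9.2,0.2,255],
    [0,0,0,0.1,9.6,0.2,255],
    [0,0,0,0.1,9.6,0.2,255],
    [0,0,0,0.1,9.6,0.2,255]
  ]
}}

```text
time_s: 4.5
eef_pos: [0.5398, 0.0134, 0.0541]
orientation: [[0.995, 0.001, -0.095], [0.095, 0.0, 0.995], [0.001, -1.0, -0.0]]
contact_force: [-0.3, 0.5, 0.7]
grip_width: 0.007
```

Call:
{"fn": "step_arm", "kwargs": {
  "commands": [
    [0,0,0,-0.1,0.2,0,255],
    [0,0,0,-0.1,0.4,0,255],
    [0,0,0,-0.1,0.6,0,255],
    [0,0,0,-0.1,0.7,0,255],
    [0,0,0,-0.1,0.8,0,255],
    [0,0,0,-0.1,0.8,0,255]
  ]
}}

```text
time_s: 5.25
eef_pos: [0.5385, 0.0133, 0.0473]
orientation: [[0.995, 0.001, -0.095], [0.095, -0.001, 0.995], [0.001, -1.0, -0.001]]
contact_force: [-2.9, -0.9, 16.6]
grip_width: 0.007
```

Call:
{"fn": "step_arm", "kwargs": {
  "commands": [
    [0,0,0,0,-0.05,0,255],
    [0,0,0,0,-0.05,0.4,255],
    [0,0,0,0,-0.05,0.8,255],
    [0,0,0,0,-0.05,0.8,255]
  ]
}}

```text
time_s: 5.75
eef_pos: [0.5386, 0.0175, 0.0474]
orientation: [[0.996, 0.001, -0.092], [0.092, -0.006, 0.996], [0.001, -1.0, -0.006]]
contact_force: [-0.2, -6.6, 12.2]
grip_width: 0.003
```

Call:
{"fn": "step_arm", "kwargs": {
  "commands": [
    [0,0,0,0,-0.05,0,255],
    [0,0,0,0,-0.05,0.5,255],
    [0,0,0,0,-0.05,1.0,255],
    [0,0,0,0,-0.05,1.0,255]
  ]
}}

```text
time_s: 6.25
eef_pos: [0.5376, 0.0297, 0.0474]
orientation: [[0.996, 0.001, -0.094], [0.094, -0.003, 0.996], [0.001, -1.0, -0.003]]
contact_force: [-0.4, -3.6, 7.5]
grip_width: 0.006
```

Call:
{"fn": "step_arm", "kwargs": {
  "commands": [
    [0,0,0,0,0,0.5,255],
    [0,0,0,0,0,1.0,255],
    [0,0,0,0,0,1.0,255]
  ]
}}

```text
time_s: 6.62
eef_pos: [0.5367, 0.0396, 0.0474]
orientation: [[0.996, 0.001, -0.094], [0.094, -0.003, 0.996], [0.001, -1.0, -0.003]]
contact_force: [0.3, -4.3, 7.5]
grip_width: 0.005
```

Call:
{"fn": "step_arm", "kwargs": {
  "commands": [
    [0,0,0,0,0,0.5,255],
    [0,0,0,0,0,1.0,255],
    [0,0,0,0,0,1.0,255]
  ]
}}

```text
time_s: 7.0
eef_pos: [0.5357, 0.0495, 0.0474]
orientation: [[0.996, 0.001, -0.094], [0.094, -0.003, 0.996], [0.001, -1.0, -0.003]]
contact_force: [0.7, -4.1, 7.7]
grip_width: 0.004
```

Call:
{"fn": "step_arm", "kwargs": {
  "commands": [
    [0,0,0,0,0,0.5,255],
    [0,0,0,0,0,1.0,255],
    [0,0,0,0,0,1.0,255]
  ]
}}

```text
time_s: 7.38
eef_pos: [0.5348, 0.0594, 0.0474]
orientation: [[0.996, 0.001, -0.094], [0.094, -0.003, 0.996], [0.001, -1.0, -0.003]]
contact_force: [0.3, -4.2, 7.4]
grip_width: 0.008
```

Call:
{"fn": "step_arm", "kwargs": {
  "commands": [
    [0,0,0,0,0,0.5,255],
    [0,0,0,0,0,1.0,255],
    [0,0,0,0,0,1.0,255]
  ]
}}

```text
time_s: 7.75
eef_pos: [0.5338, 0.0693, 0.0474]
orientation: [[0.996, 0.001, -0.094], [0.094, -0.003, 0.996], [0.001, -1.0, -0.003]]
contact_force: [0.8, -3.7, 7.4]
grip_width: 0.002
```

Call:
{"fn": "step_arm", "kwargs": {
  "commands": [
    [0,0,0,0,0,0.5,255],
    [0,0,0,0,0,1.0,255],
    [0,0,0,0,0,1.0,255]
  ]
}}

```text
time_s: 8.12
eef_pos: [0.5329, 0.0793, 0.0474]
orientation: [[0.996, 0.001, -0.093], [0.093, -0.003, 0.996], [0.001, -1.0, -0.003]]
contact_force: [0.4, -4.5, 7.9]
grip_width: 0.009
```

Call:
{"fn": "step_arm", "kwargs": {
  "commands": [
    [0,0,0,0,0,0.5,255],
    [0,0,0,0,0,1.0,255],
    [0,0,0,0,0,1.0,255]
  ]
}}

```text
time_s: 8.5
eef_pos: [0.5319, 0.0892, 0.0474]
orientation: [[0.996, 0.001, -0.094], [0.094, -0.003, 0.996], [0.001, -1.0, -0.003]]
contact_force: [1.1, -4.0, 7.9]
grip_width: 0.003
```

Call:
{"fn": "step_arm", "kwargs": {
  "commands": [
    [0,0,0,0,0,0.5,255],
    [0,0,0,0,0,1.0,255],
    [0,0,0,0,0,1.0,255]
  ]
}}

```text
time_s: 8.88
eef_pos: [0.5306, 0.1009, 0.0469]
orientation: [[0.995, 0.001, -0.095], [0.095, -0.0, 0.995], [0.001, -1.0, -0.0]]
contact_force: [0.7, -0.7, 2.6]
grip_width: 0.008
```

Call:
{"fn": "step_arm", "kwargs": {
  "commands": [
    [0,0,0,0,0,0.3,255],
    [0,0,0,0,0,0.6,255],
    [0,0,0,0,0.1,0.6,255],
    [0,0,0,0,0.2,0.6,255],
    [0,0,0,0,0.2,0.6,255]
  ]
}}

```text
time_s: 9.5
eef_pos: [0.5295, 0.1076, 0.0446]
orientation: [[0.995, -0.0, -0.095], [0.095, 0.001, 0.995], [0.0, -1.0, 0.001]]
contact_force: [-0.1, 0.3, 2.2]
grip_width: 0.005
```

Sinks with 2.2 N, so this is the catch. Pressing on.

Call:
{"fn": "step_arm", "kwargs": {
  "commands": [
    [0,0,0,0,0.1,0,255],
    [0,0,0,0,0.2,0,255],
    [0,0,0,0,0.3,0,255],
    [0,0,0,0,0.4,0,255],
    [0,0,0,0,0.5,0,255],
    [0,0,0,0,0.55,0,255],
    [0,0,0,0,0.6,0,255],
    [0,0,0,0,0.6,0,255],
    [0,0,0,0,0.6,0,255]
  ]
}}

```text
time_s: 10.62
eef_pos: [0.5296, 0.1073, 0.0388]
orientation: [[0.995, 0.0, -0.095], [0.095, 0.001, 0.995], [0.0, -1.0, 0.001]]
contact_force: [-1.7, 3.1, 5.0]
grip_width: 0.005
```

```bash
python3 look.py 2 side
```

```text
10.625 [0.5296 0.1073 0.0388] [-1.68  3.08  5.01] [[0.995, 0.0, -0.095], [0.095, 0.001, 0.995], [0.0, -1.0, 0.001]]
```

View pics/side2.png

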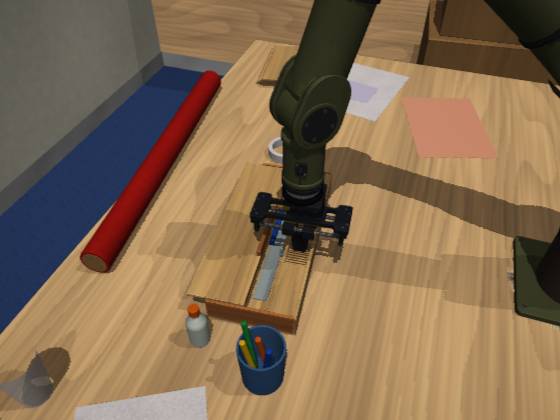

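The lid has sprung back and the compartment with the rulers is visible at about (270,270). Retracting straight up, then moving behind the lip.

Call:
{"fn": "step_arm", "kwargs": {
  "commands": [
    [0,0,0,0,-1,0,255],
    [0,0,0,0,-2.5,0,255],
    [0,0,0,0,-4,0,255],
    [0,0,0,0,-4,0,255],
    [0,0,0,1,-4,-0.8,255],
    [0,0,0,2,-4,-1.6,255],
    [0,0,0,3,-4,-2.4,255],
    [0,0,0,4,-4,-3,255],
    [0,0,0,4,-4,-3,255]
  ]
}}

```text
time_s: 11.8
eef_pos: [0.5733, 0.08, 0.0785]
orientation: [[0.996, 0.001, -0.093], [0.093, -0.0, 0.996], [0.001, -1.0, -0.0]]
contact_force: [-0.5, -0.4, -0.1]
grip_width: 0.004
```

```bash
python3 look.py 3 side wrist
python3 - <<'E'
from h import *
c=np.array([.5887,.0825]);a=np.radians(5.64);ex=np.array([np.cos(a),np.sin(a)]);ey=np.array([-ex[1],ex[0]])
for n in("side","wrist"):
    p=dict(np.load(f"/tmp/{n}3.npz"));P=pts(p)
    X=(P[...,:2]-c)@ex*1000;Y=(P[...,:2]-c)@ey*1000
    m=(P[...,2]>.061)&(P[...,2]<.07)&(abs(X)<85)&(abs(Y)<85)
    print(n,m.sum(),np.percentile(X[m],[2,10,50,90,98]),np.percentile(Y[m],[2,98]))
E
```

```text
11.8 [0.5733 0.08   0.0785] [-0.51 -0.4  -0.08] [[0.996, 0.001, -0.093], [0.093, -0.0, 0.996], [0.001, -1.0, -0.0]]
side 214 [16.23046104 16.61601134 19.69133411 23.3352998  24.43681879] [-45.63161233  80.19185858]
wrist 3386 [15.95895079 16.19724993 19.31421475 22.84471703 23.65387246] [-7.45901887 79.14667891]
```

View pics/wrist3.png

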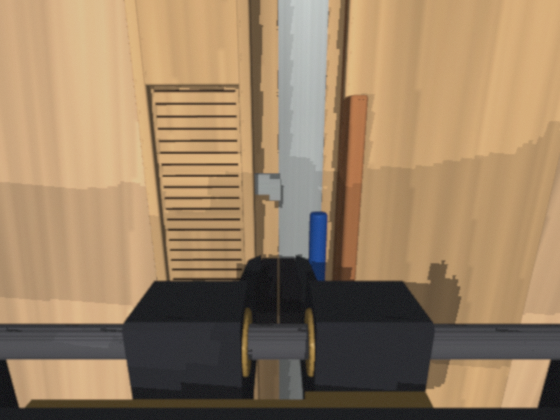

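The lip's near face is at case x ≈ 16 mm, so the lid is about 43 mm open. Lowering in front of the lip and pushing.

Call:
{"fn": "step_arm", "kwargs": {
  "commands": [
    [0,0,0,0,1,0,255],
    [0,0,0,0,2,0,255],
    [0,0,0,0,2,0,255],
    [0,0,0,0.6,2,0,255],
    [0,0,0,1.2,2,0,255],
    [0,0,0,1.5,2,0,255],
    [0,0,0,1.8,2,0,255],
    [0,0,0,2.1,2,0,255],
    [0,0,0,2.4,2,0,255],
    [0,0,0,2.7,2,0,255],
    [0,0,0,3.0,2,0,255]
  ]
}}

```text
time_s: 13.28
eef_pos: [0.6022, 0.0837, 0.0587]
orientation: [[0.995, -0.0, -0.095], [0.095, -0.0, 0.995], [-0.0, -1.0, -0.0]]
contact_force: [-1.1, -0.5, 1.1]
grip_width: 0.006
```

Call:
{"fn": "step_arm", "kwargs": {
  "commands": [
    [0,0,0,0.3,0,0,255],
    [0,0,0,0.6,0,0,255],
    [0,0,0,0.9,0,0,255],
    [0,0,0,1.2,0,0,255],
    [0,0,0,1.5,0,0,255],
    [0,0,0,1.8,0,0,255],
    [0,0,0,2.1,0,0,255],
    [0,0,0,2.4,0,0,255],
    [0,0,0,2.6,0,0,255],
    [0,0,0,2.7,0,0,255],
    [0,0,0,2.7,0,0,255]
  ]
}}

```text
time_s: 14.65
eef_pos: [0.6292, 0.0862, 0.0587]
orientation: [[0.995, 0.0, -0.095], [0.095, 0.0, 0.995], [0.0, -1.0, -0.0]]
contact_force: [-0.7, 0.0, 0.1]
grip_width: 0.003
```

Call:
{"fn": "step_arm", "kwargs": {
  "commands": [
    [0,0,0,0.1,0,0,255],
    [0,0,0,0.2,0,0,255],
    [0,0,0,0.3,0,0,255],
    [0,0,0,0.4,0,0,255],
    [0,0,0,0.5,0,0,255],
    [0,0,0,0.5,0,0,255]
  ]
}}

```text
time_s: 15.4
eef_pos: [0.6342, 0.0867, 0.0587]
orientation: [[0.995, 0.0, -0.095], [0.095, 0.0, 0.995], [0.0, -1.0, -0.0]]
contact_force: [-1.6, -0.3, 0.9]
grip_width: 0.004
```

```bash
cat > lip.py <<'E'
import sys
from h import *
c=np.array([.5887,.0825]);a=np.radians(5.64);ex=np.array([np.cos(a),np.sin(a)]);ey=np.array([-ex[1],ex[0]])
for n in sys.argv[2:]:
    p=dict(np.load(f"/tmp/{n}{sys.argv[1]}.npz"));P=pts(p)
    X=(P[...,:2]-c)@ex*1000;Y=(P[...,:2]-c)@ey*1000
    m=(P[...,2]>.061)&(P[...,2]<.07)&(abs(X)<85)&(abs(Y)<85)
    print(n,m.sum(),np.percentile(X[m],[2,10,50,90,98]),np.percentile(Y[m],[2,98]))
    for k,q in(("glue",(.65,.345)),("cup",(.52,.37)),("tape",(.676,-.228))):
        r=P[(np.hypot(P[...,0]-q[0],P[...,1]-q[1])<.07)&(P[...,2]>.012)&(Y<-206)|(np.hypot(P[...,0]-q[0],P[...,1]-q[1])<.07)&(P[...,2]>.012)&(Y>220)]
        if len(r): print(k,len(r),np.round(np.median(r,0),3))
E
python3 look.py 4 side wrist scene; python3 lip.py 4 side wrist scene
```

```text
15.4 [0.6342 0.0867 0.0587] [-1.58 -0.28  0.92] [[0.995, 0.0, -0.095], [0.095, 0.0, 0.995], [0.0, -1.0, -0.0]]
side 178 [34.130241   45.09548517 62.48289761 67.1520818  68.20934805] [-58.10051141  80.94375496]
glue 740 [0.639 0.352 0.064]
cup 2706 [0.513 0.38  0.077]
tape 391 [ 0.668 -0.233  0.023]
wrist 4139 [37.06579003 54.22179427 63.12581424 66.84825957 67.675007  ] [ 4.36788449 78.92238401]
scene 249 [37.7333983  58.32741823 64.69140096 67.92774654 69.09986924] [-15.19673996  78.54987568]
glue 768 [0.656 0.346 0.062]
cup 2508 [0.535 0.374 0.077]
tape 571 [ 0.678 -0.227  0.023]
```

Call:
{"fn": "step_arm", "kwargs": {
  "commands": [
    [0,0,0,0.05,0,0,255],
    [0,0,0,0.1,0,0,255],
    [0,0,0,0.15,0,0,255],
    [0,0,0,0.2,0,0,255],
    [0,0,0,0.2,0,0,255]
  ]
}}

```text
time_s: 16.18
eef_pos: [0.6361, 0.0869, 0.0587]
orientation: [[0.995, 0.0, -0.095], [0.095, 0.0, 0.995], [0.0, -1.0, 0.0]]
contact_force: [-2.3, -0.3, 1.3]
grip_width: 0.006
```

Now back off a little and rise clear.

Call:
{"fn": "step_arm", "kwargs": {
  "commands": [
    [0,0,0,-0.5,0,0,255],
    [0,0,0,-1,-0.5,0,255],
    [0,0,0,-1.5,-2,0,255],
    [0,0,0,-2,-4.5,0,255],
    [0,0,0,-3,-7.5,0,255],
    [0,0,0,-5,-10.5,0,255],
    [0,0,0,-7,-13.5,0,255],
    [0,0,0,-9,-16.5,0,255],
    [0,0,0,-9,-18,0,255],
    [0,0,0,-9,-18,0,255],
    [0,0,0,-9,-18,0,255]
  ]
}}

```text
time_s: 17.55
eef_pos: [0.5467, 0.0781, 0.2379]
orientation: [[0.996, -0.001, -0.094], [0.094, -0.0, 0.996], [-0.001, -1.0, -0.0]]
contact_force: [-0.4, 0.2, -0.7]
grip_width: 0.007
```

```bash
python3 look.py 5 side wrist scene; python3 lip.py 5 side wrist scene
python3 - <<'E'
from h import *
from lip import ex,ey,c
p=dict(np.load("/tmp/wrist5.npz"));P=pts(p);X=(P[...,:2]-c)@ex*1000;Y=(P[...,:2]-c)@ey*1000
for y in range(-30,85,10):
    m=(abs(X+57)<15)&(abs(Y-y)<4); print(y,m.sum(),np.round(np.median(P[m][:,2])*1000,1) if m.any() else 0)
E
```

```text
17.55 [0.5467 0.0781 0.2379] [-0.4   0.17 -0.66] [[0.996, -0.001, -0.094], [0.094, -0.0, 0.996], [-0.001, -1.0, -0.0]]
side 254 [61.90999146 62.22041481 65.28582079 68.94978711 69.65911725] [-74.73100007  80.35346713]
glue 741 [0.639 0.351 0.063]
cup 2700 [0.513 0.38  0.077]
tape 240 [ 0.695 -0.198  0.022]
wrist 1593 [61.48118109 61.79773297 64.67734999 68.26160634 69.20212804] [-74.3151148   78.06169232]
scene 336 [61.56431082 63.1383604  67.49422996 69.94094868 70.68218047] [-77.33399599  77.90386433]
glue 775 [0.656 0.346 0.062]
cup 2506 [0.535 0.374 0.077]
tape 576 [ 0.679 -0.226  0.023]
-30 216 47.8
-20 216 47.6
-10 309 47.9
0 374 48.3
10 2146 263.0
20 7610 326.8
30 8759 323.5
40 243 47.7
50 265 47.7
60 245 47.8
70 269 47.7
80 281 47.8
```

View pics/wrist5.png

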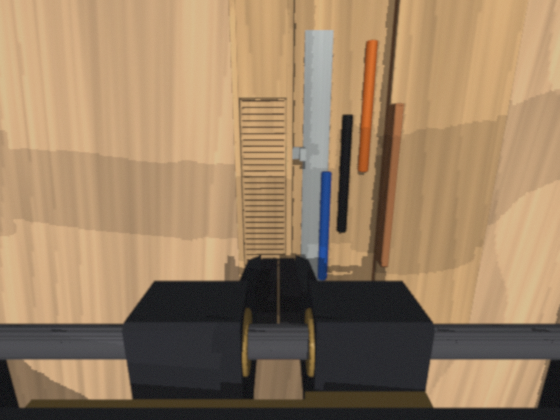

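View pics/scene5.png

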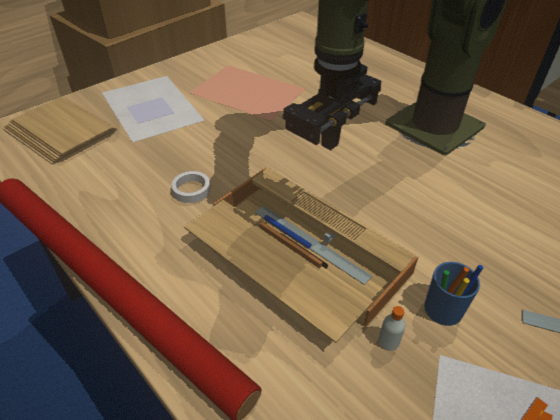

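The wrist view shows the lid open, with its lip at about (392,185), and the strip flush along columns 242–288. The scene view shows the cup (452,293), bottle (393,328) and tape roll (190,187) where they were, and the gripper well clear. Handing in.

```bash
python3 -c "
from cell import robot
print(robot.hand_in())"
```

```text
the job is handed in; nothing more can be done
None
```

The ruler case is open, the gripper is clear of it, and the job is handed in; no verdict was reported.

- **Catch:** I slid the shut fingertips along the groove until they sank in at about case y +24 mm. I then pressed at about y +30 mm, roughly 8.6 mm deep with about 5 N vertical force, and the lid sprang back to about 43 mm.
- **Lid:** I pushed it by its lip to about 88–89 mm of its 90 mm. The push readings were 1–3 N.
- **Force:** The highest reading was 16.6 N, when the fingertips first touched the rigid strip. That was harder than "light" but below the 25 N limit. Readings come only at the end of each move, so brief peaks in between were not seen.
- **Last checks:** The strip measures flush at 47.6–47.9 mm, including the uncovered part of the catch (case y 40–50 mm). The rest of the catch (about y 10–35 mm) was hidden by the fingers. The force on the tool was near zero, with the tips at about 0.24 m height.
- **Loose objects:** The scene camera shows the cup, glue bottle and tape roll within about 1 mm of where they stood. The side camera agreed for the cup and bottle. Its tape roll reading was off by about 40 mm because the roll was partly hidden in that view, so I relied on the scene camera there.

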